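# Hook a tube carrier out of the chill block

## Robot

A 7-joint arm with a two-finger parallel gripper is mounted at the origin on the work surface. World frame = base frame: x ahead of the robot, y to its left, z up, the work surface at z = 0. Lengths are in m, angles in rad, forces in N, time in s.
With the tool pointing down it reaches from about 0.425 to 0.925 m from the base axis. Payload 6.8 kg.
Tool frame: the origin (TCP) lies on the centre line of the jaws, within the pads' length; the fingertips stand bot.tip_reach ahead of it and the grasp point (between the pads) lies 3 mm ahead of it (bot.tip_reach is the distance from the TCP to the fingertips, in m); z points along the fingers, y is the line along which they close (so a half turn about z gives the same grasp; the last joint's range is limited). The gripper opens to 85 mm and grips with 20 to 120 N. Pads are 22 mm wide; open, the fingers measure 114 mm over their backs; the gripper's body (76 mm by 85 mm) begins 54 mm behind the grasp point. The pads swing forward as they close: fully open they stand 13 mm farther back than shut.
Start: joints at [-1.437, 0.477, 0.022, 1.555, -0.011, 1.109, -0.083], TCP at [0.162, 0.655, 0.253] pointing down, gripper open.
Joint ranges: [-2.96, 2.96], [-0.34, 2.1], [-1.41, 1.46], [0.24, 2.44], [-1.37, 4.51], [0.17, 1.92], [-2.96, 2.96]. Speed limits (rad/s): [2.39, 2.39, 3.14, 3.14, 3.14, 3.14, 3.14].

## Interface

Orientations are given as a unit quaternion [w, x, y, z].
In Python, from station import bot gives the robot as it stands.
- The arm moves only by the tool jog_arm, never from a script. Its argument "deltas" is a list of rows, each a list of 7 numbers: the shift along the world's x, y, z in m, then the turn, a rotation vector about the world's x, y, z in rad, then the opening, from 0 (shut) to 1 (fully open). In form: [[x, y, z, rx, ry, rz, grip], ...]. A call has 1 to 10 rows; each row shifts and turns the commanded pose from where the row before left it; what a row does not reach is not made up. A row lasts 1/10 s, in which the tool goes at most 50 mm and 8.59 degrees, less where a joint would pass 70% of its speed; a pose out of reach is approached as far as the arm can. A call with a gripper value outside its range is refused whole. The fingers move at their own pace and stop on an object; "newtons" is the grip in N (left out, the last holds). Time passes only in rows, so rows that do not move let the fingers close. It gives the time, the measured TCP pose, the force, the opening and the grip force at its end, in the units of the state.
- bot.get_obs(): the state, without advancing time (a new reading comes with each control period).
- bot.read_camera(name): name is "scene" or "top" or "wrist"; returns a dict with "img" (400x640x3 uint8, red, green, blue), "K" (3x3 intrinsics, pixels), "eye" and "attitude" of the camera in the world. Camera axes: x right, y down, z forward; pixel columns grow to the right and rows downward; lengths in m; the calibration is good to about 2 mm. A picture is of the moment at which its call begins. There is no depth.
- bot.hand_in(): hands the job in; it is judged then, once.
The state is a dict: "t": time; "q": joint angles; "joint_vel": joint speeds; "joint_torque": joint torques, N m; "eef_pos": TCP position; "tool_rot": TCP orientation; "contact_force": force on the tool from outside, world axes, zero at the start; "torque": the same for the moment, N m; "gripper_width": opening from 0.0 (shut) to 1.0 (fully open); "grasp_force": force on a finger pad.
Only numpy, scipy, OpenCV 4.12 (cv2) and the standard library are available. Lean on these libraries where they do the work, as an engineer would, in place of code of your own. Each camera call takes 0.05 s, during which the arm holds its last target. There are 200 camera calls.

## Task

In the chill block, slide the red-posted latch in front of the teal tube carrier's bay fully open, then reach a finger down through the notch into the carrier's finger well and draw the carrier out through its port. Bring it, kept level, to lie flat and wholly on the blue-edged labelling mat, and finally slide that latch fully shut again. Leave the orange carrier, its latch and the other things on the bench where they are.

Things in the scene. Friction and masses are not known exactly. Their poses are not given: they have to be found in the camera images.
- chiller: White bench chill block with two bays, fixed, 260 mm wide, 285 mm deep. Origin: on the table under the middle of its port face; x points into the block, y along the face (+y end: near bay, nearer the robot), z up. 56 mm high (clear rigid cover over the bays) up to x = 185 mm, behind that a unit 130 mm high. The cover is fixed and cannot be opened.
- near_port (a point): Mouth of the near bay: middle of its lower edge, in the port face at chiller y = +37 mm. The bay runs along chiller x, 66 mm wide, 44 mm clear height, 185 mm deep, its floor is the table itself (no step); an 8 mm wall parts the two bays.
- far_port (a point): Mouth of the far bay: middle of its lower edge, in the port face at chiller y = -37 mm. The bay runs along chiller x, 66 mm wide, 44 mm clear height, 185 mm deep, its floor is the table itself (no step); an 8 mm wall parts the two bays.
- near_notch (a point): Centre of the near bay's finger notch in the cover, at cover-top height (56 mm; cover 12 mm thick), chiller x = 30, y = +37.5 mm. The notch is 47 mm wide along y and runs from the port face 60 mm inwards, open at the front, above the carrier's finger well.
- far_notch (a point): Centre of the far bay's finger notch in the cover, at cover-top height (56 mm; cover 12 mm thick), chiller x = 30, y = -37.5 mm. The notch is 47 mm wide along y and runs from the port face 60 mm inwards, open at the front, above the carrier's finger well.
- latch_near (a joint): Sliding latch of the near bay (+y side): m, 0 = shut, 0.036 = fully open; slides outwards along the chiller's +y axis, away from the other bay. Its post stands at chiller y = +60 mm when shut, +96 mm when fully open. It stays where it is left; about 2 N moves it.
- latch_far (a joint): Sliding latch of the far bay (-y side): m, 0 = shut, 0.036 = fully open; slides outwards along the chiller's -y axis, away from the other bay. Its post stands at chiller y = -60 mm when shut, -96 mm when fully open. It stays where it is left; about 2 N moves it.
- latch_near_post (a point): Centre of the top of the near latch's upright red post (16 mm diameter, top 72 mm above the table, standing 30 mm in front of the port face; a low arm at 15-29 mm height joins it to the plate). The dark latch plate (40 mm wide, 40 mm high, 4-14 mm in front of the face) covers the outer 25 mm of the port when shut, none when fully open. Push the post sideways.
- latch_far_post (a point): Centre of the top of the far latch's upright red post (16 mm diameter, top 72 mm above the table, standing 30 mm in front of the port face; a low arm at 15-29 mm height joins it to the plate). The dark latch plate (40 mm wide, 40 mm high, 4-14 mm in front of the face) covers the outer 25 mm of the port when shut, none when fully open. Push the post sideways.
- teal_carrier: Teal open-topped tube carrier, 170 x 60 x 36 mm, 0.3 kg, loose. Origin: centre of its underside; x from front end to rear, z up. At the front (-x) an empty finger well: x -80 to -31 mm, 52 mm wide, floor 4 mm, front wall 5 mm; behind it three white tubes with teal caps, fixed. Starts in either bay along chiller x, front end 5 mm inside the face. To be brought out.
- teal_carrier_front (a point): Middle of the lower edge of the teal carrier's front end (85 mm from its origin).
- teal_carrier_rear (a point): Middle of the lower edge of the teal carrier's rear end (85 mm from its origin).
- orange_carrier: Orange open-topped tube carrier, 170 x 60 x 36 mm, 0.3 kg, loose. Origin: centre of its underside; x from front end to rear, z up. At the front (-x) an empty finger well: x -80 to -31 mm, 52 mm wide, floor 4 mm, front wall 5 mm; behind it three white tubes with orange caps, fixed. Starts in the other bay and stays there.
- mat: White flat labelling mat with a blue edge, 250 x 140 mm, under 1 mm thick (no step: things slide on to it), fixed. Origin: its centre at table level; x along its length, roughly parallel to the chiller's x.
- syringe_a: Empty syringe lying down, bystander, 160 x 40 x 24 mm. Origin under its middle, x along its length.
- syringe_b: Empty syringe lying down, bystander, 160 x 40 x 24 mm. Origin under its middle, x along its length.
- marker: Black marker pen lying down, bystander, 135 mm long, 17 mm thick. Origin under its middle, x along its length.
- spatula: Flat wooden stick, bystander, 150 x 20 x 5 mm. Origin under its middle, x along its length.
- bottle: White standing bottle, bystander, 66 mm diameter, 160 mm high. Origin under its middle.
- beaker: Clear plastic beaker, bystander, 72 mm diameter, 90 mm high. Origin under its middle.
Mind the look-alikes: they are no part of the job. Of the things that look like the teal_carrier, the larger one is meant.

How it is judged:
On the way, in this order (a step that is already met when the one before it is completed fails the run):
1. the latch of the teal carrier's bay is slid open (((y of orange_carrier in the frame of chiller below 0 m and value of joint latch_near above 0.028 m) or (y of orange_carrier in the frame of chiller above 0 m and value of joint latch_far above 0.028 m))), for 0.1 s.
2. the teal carrier is drawn wholly out through its port (x of each of teal_carrier_rear, teal_carrier_front in the frame of chiller below -0.008 m), for 0.1 s.
3. the teal carrier lies flat and wholly on the mat, at rest (x of teal_carrier_front in the frame of mat between -0.128 and 0.128 m and y of teal_carrier_front in the frame of mat between -0.045 and 0.045 m and x of teal_carrier_rear in the frame of mat between -0.128 and 0.128 m and y of teal_carrier_rear in the frame of mat between -0.045 and 0.045 m and height (world z) of teal_carrier below 0.006 m and angle between teal_carrier's own z axis and vertical below 0.06 rad and linear speed of teal_carrier below 0.01 m/s), for 0.2 s.
4. that latch is slid shut again (((y of orange_carrier in the frame of chiller below 0 m and value of joint latch_near below 0.006 m) or (y of orange_carrier in the frame of chiller above 0 m and value of joint latch_far below 0.006 m))), for 0.2 s.
At the end, for the whole second after the job is handed in: The teal carrier lies flat, at rest and wholly on the mat (an overhang of some 3 mm beyond an end and 5 mm beyond a long side is allowed); both latches are shut to within 6 mm; the orange carrier is within 12 mm of where it was (all of step 3 and value of joint each of latch_near, latch_far below 0.006 m and distance of orange_carrier from where it was at the start of the episode below 0.012 m); the robot touches nothing.
It fails at once if the orange carrier is moved by more than 12 mm (distance of orange_carrier from where it was at the start of the episode above 0.012 m).
It fails at once if the orange carrier's latch is opened by more than 10 mm ((y of orange_carrier in the frame of chiller below 0 m and value of joint latch_far above 0.01 m) or (y of orange_carrier in the frame of chiller above 0 m and value of joint latch_near above 0.01 m)).
It fails at once if the teal carrier is tilted by more than 20 degrees (angle between teal_carrier's own z axis and vertical above 0.35 rad).
It fails at once if a bystander is moved by more than 30 mm (distance of any of syringe_a, syringe_b, marker, spatula, bottle, beaker from where it was at the start of the episode above 0.03 m).
It also fails if it takes over 56 s, if anything falls off the work surface, if the arm or the gripper's body presses on something with over 40 N, if the wrist force passes 120 N, or if a joint passes its speed limit or range.

## Working session

There is one attempt and no reset: what is moved stays moved. The work goes in short steps, Python scripts to look and compute and a tool call to move; the robot and the scene stay as the last step left them, time stands still between calls to the robot, and variables do not carry over. Pictures are saved under pics/ and viewed, at most 10 in all, crops included, and the job is handed in when it is done.

Besides the shell and the picture viewer there is one more tool, called after "Call:" in YAML: its name, and indented under it one key for each argument. jog_arm: Moves the arm, as the interface text tells. Its arguments: {"type":"object","properties":{"deltas":{"type":"array"},"newtons":{"type":"number"}},"required":["deltas"]}

```bash
mkdir -p pics; cat > h.py <<'E'
import numpy as np, cv2
from scipy.spatial.transform import Rotation as R
from station import bot
def cam(n,save=None):
    c=bot.read_camera(n); 
    if save: cv2.imwrite('pics/'+save,c['img'][:,:,::-1])
    return c
def rot(c):
    a=np.array(c['attitude'],float)
    return a if a.shape==(3,3) else R.from_quat(a[[1,2,3,0]]).as_matrix()
def plane(c,px,z):
    px=np.atleast_2d(px).astype(float); d=np.c_[px,np.ones(len(px))]@np.linalg.inv(c['K']).T@rot(c).T
    e=np.array(c['eye']); return e+d*((z-e[2])/d[:,2])[:,None]
def proj(c,P):
    p=(np.atleast_2d(P)-np.array(c['eye']))@rot(c)@np.array(c['K']).T; return p[:,:2]/p[:,2:]
E
python3 - <<'E'
from h import *
for n in('top','scene'):
    c=cam(n,n+'0.png'); print(n,c['eye'],c['attitude'],c['K'])
print(bot.get_obs(),bot.tip_reach)
E
```

```text
top [ 0.33454686 -0.09290638  1.4919439 ] [ 0.04241013 -0.70183028  0.70985187 -0.04178474] [[469.98858656   0.         312.27661755]
 [  0.         469.98858656 190.4738451 ]
 [  0.           0.           1.        ]]
scene [ 1.27286108 -0.18995507  0.56940163] [-0.3533045   0.6595618   0.58396534 -0.31486291] [[384.23977361   0.         321.15777321]
 [  0.         384.23977361 202.92031506]
 [  0.           0.           1.        ]]
{'t': 0.1, 'q': array([-1.4370698 ,  0.47773579,  0.02231061,  1.55633152, -0.01150798,
        1.10931894, -0.08310822]), 'joint_vel': array([-8.24559520e-04, -2.88369074e-03,  1.19363693e-03, -1.07938781e-03,
       -4.96295290e-05, -1.43288999e-03,  5.35342782e-05]), 'joint_torque': array([ 4.76159767e-03, -5.97763145e+01,  1.61341891e+00, -2.81954437e+01,
        1.27798511e-02,  5.02995565e-03,  1.76347368e-05]), 'eef_pos': array([0.16151455, 0.65488097, 0.25241888]), 'tool_rot': array([-5.07131048e-05,  1.20600479e-01,  9.92700776e-01, -8.31525861e-04]), 'contact_force': array([ 0.17073892,  0.49413185, -0.18916996]), 'torque': array([-0.01477069, -0.01707068,  0.03128727]), 'grasp_force': 0.0, 'gripper_width': 1.0006682178112085} 0.022
```

View pics/top0.png

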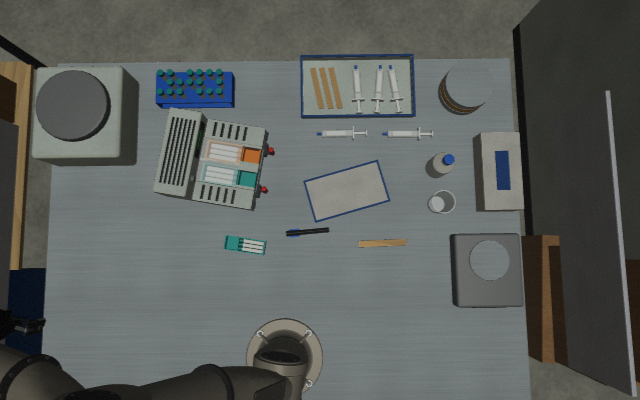

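View pics/scene0.png

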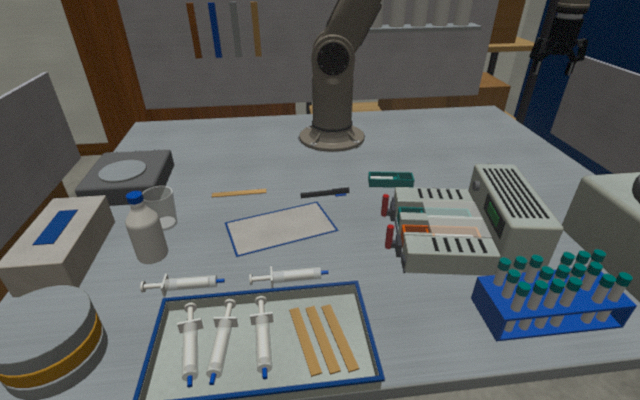

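The top view shows two candidates for the teal carrier: one in the chill block's near bay (~(233,177) px) and a small loose one on the bench (~(245,245) px). The larger one in the near bay fits the description. The teal rack at (195,88) holds only tube caps. The red posts are at (270,151) and (263,189), and the mat is at ~(347,190).

```bash
python3 - <<'E'
from h import *
def blobs(c,m,amin):
    n,l,s,ce=cv2.connectedComponentsWithStats(m.astype(np.uint8)); return [(i,s[i],ce[i]) for i in range(1,n) if s[i][4]>=amin],l
for nm in('top','scene'):
    c=cam(nm); I=c['img'].astype(int); r,g,b=I[...,0],I[...,1],I[...,2]
    m=(r>90)&(g<0.45*r)&(b<0.5*r)
    B,l=blobs(c,m,6)
    for i,s,ce in B: print(nm,'red',s,ce.round(1), plane(c,ce,.072 if nm=='top' else .05)[0].round(4))
    if nm=='top':
        m=(b>1.5*r)&(b>1.25*g)&(b>50)
        B,l=blobs(c,m,60)
        for i,s,ce in B:
            if s[0]>295 and s[0]+s[2]<400 and s[1]>150:
                pts=np.argwhere(l==i)[:,::-1].astype(np.float32)
                q=cv2.minAreaRect(pts); bx=cv2.boxPoints(q); print('mat',s,q); print(plane(c,bx,0).round(4), plane(c,q[0],0).round(4))
        cv2.imwrite('pics/crop.png',cv2.resize(c['img'][95:270,140:400,::-1],None,fx=3,fy=3,interpolation=cv2.INTER_CUBIC))
E
```

```text
top red [269 148   4   4  15] [270.4 149.4] [0.6332 0.0347 0.072 ]
top red [261 187   5   4  17] [263.1 188.6] [0.512 0.057 0.072]
mat [303 160  87  62 374] ((346.1819152832031, 190.51412963867188), (43.57373046875, 78.15943908691406), 73.88658142089844)
[[ 0.5459 -0.0619  0.    ]
 [ 0.6137 -0.3045  0.    ]
 [ 0.4778 -0.3393  0.    ]
 [ 0.4114 -0.0991  0.    ]] [[ 0.5118 -0.201   0.    ]]
scene red [383 195   5   3  13] [385.3 196. ] [0.4826 0.0664 0.05  ]
scene red [388 225   6   4  20] [390.2 226.4] [0.6078 0.0447 0.05  ]
```

View pics/crop.png

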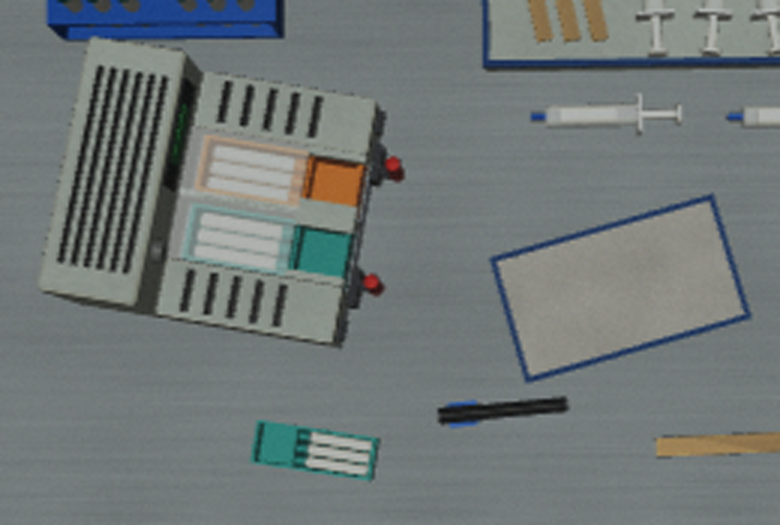

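The enlarged crop confirms it: the near bay holds the full-size teal carrier with its empty well at crop (325,250), and the loose one at (315,450) is smaller. I'm moving above the space between the posts.

Call:
jog_arm:
  deltas:
    - [0.02,-0.03,0,0,0,0.007,0]
    - [0.02,-0.03,0,0,0,0.007,0]
    - [0.02,-0.03,0,0,0,0.007,0]
    - [0.02,-0.03,0,0,0,0.007,0]
    - [0.02,-0.03,0,0,0,0.007,0]
    - [0.02,-0.03,0,0,0,0.007,0]
    - [0.02,-0.03,0,0,0,0.007,0]
    - [0.02,-0.03,0,0,0,0.007,0]
    - [0.02,-0.03,0,0,0,0.007,0]
    - [0.02,-0.03,0,0,0,0.007,0]

```text
t: 1.2
eef_pos: [0.3622, 0.354, 0.2533]
tool_rot: [0.0, 0.086, 0.996, 0.0]
contact_force: [-0.1, -0.1, -0.5]
gripper_width: -0.003
grasp_force: 0.0
```

Call:
jog_arm:
  deltas:
    - [0.02,-0.03,0,0,0,0,0]
    - [0.02,-0.03,0,0,0,0,0]
    - [0.02,-0.03,0,0,0,0,0]
    - [0.02,-0.03,0,0,0,0,0]
    - [0.02,-0.03,0,0,0,0,0]
    - [0.02,-0.03,0,0,0,0,0]
    - [0.02,-0.03,0,0,0,0,0]
    - [0.02,-0.03,0,0,0,0,0]
    - [0.02,-0.03,0,0,0,0,0]
    - [0,0,0,0,0,0,0]

```text
t: 2.2
eef_pos: [0.5437, 0.0799, 0.2535]
tool_rot: [0.001, 0.09, 0.996, -0.001]
contact_force: [0.3, 0.6, -0.4]
gripper_width: -0.002
grasp_force: 0.0
```

```bash
python3 - <<'E'
from h import *
o=bot.get_obs();print(o['t'],o['eef_pos'],o['tool_rot'],o['q'])
c=cam('wrist','w0.png');print(c['eye'],c['attitude'],c['K'])
t=cam('top');print(plane(t,[[267.7,129.3],[253.7,210.3]],.056))
print(R.from_quat(np.array(o['tool_rot'])[[1,2,3,0]]).as_matrix())
E
```

```text
2.2 [0.54370202 0.07988963 0.25353143] [ 9.34185503e-04  8.96235236e-02  9.95974627e-01 -1.13741403e-03] [-0.54117977  0.27559719  0.34011075  1.87722943 -0.10449346  1.00519634
  1.2343689 ]
[0.46669637 0.0940641  0.37353196] [0.11758362 0.75882377 0.63335789 0.09601226] [[290.30157108   0.         317.87544186]
 [  0.         290.30157108 198.34152309]
 [  0.           0.           1.        ]]
[[0.70063891 0.04457187 0.056     ]
 [0.44735737 0.08744606 0.056     ]]
[[-0.9839335   0.17852764  0.00165697]
 [ 0.17852339  0.98393266 -0.00243312]
 [-0.00206473 -0.00209822 -0.99999567]]
```

View pics/w0.png

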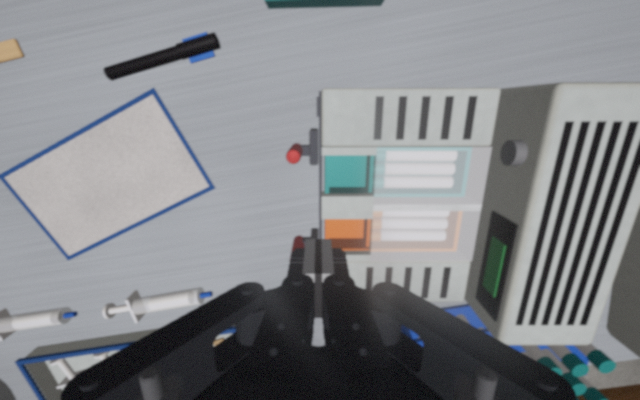

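The wrist view shows the near post at (293,156), the cover's near front corner at (321,90), and the teal well at about (324–368, 155–195). The tool yaw matches the chiller. I'll compute positions from it.

```bash
python3 - <<'E'
from h import *
c=cam('wrist');I=c['img'].astype(int); r,g,b=I[...,0],I[...,1],I[...,2]
n,l,s,ce=cv2.connectedComponentsWithStats(((r>90)&(g<.45*r)&(b<.5*r)).astype(np.uint8))
for i in range(1,n):
    if s[i][4]>20: print('red',s[i],ce[i],plane(c,ce[i],.072)[0].round(4))
m=(g>1.5*r)&(g>70)&(b>1.3*r); n,l,s,ce=cv2.connectedComponentsWithStats(m.astype(np.uint8))
for i in range(1,n):
    if s[i][4]>200:
        q=cv2.minAreaRect(np.argwhere(l==i)[:,::-1].astype(np.float32)); print('teal',s[i],q); print(plane(c,cv2.boxPoints(q),.036).round(4))
print('corner',plane(c,[[321,90]],.056))
# gray edge of face along rows
G=I.mean(2)
for v in(100,120,210): print(v,G[v,312:330].astype(int))
m=(b>1.5*r)&(b>1.25*g)&(b>50); m[270:]=0; m[:, 230:]=0; m[:85]=0
p=np.argwhere(m)[:,::-1].astype(np.float32); w=plane(c,p,0)[:,:2].astype(np.float32); q=cv2.minAreaRect(w);print('mat',q,cv2.boxPoints(q))
E
```

```text
red [283 156  11   9  50] [287.76 161.06] [0.5116 0.0575 0.072 ]
teal [261   0 120  10 736] ((320.5, 4.5), (9.0, 119.0), 90.0)
[[0.3531 0.0594 0.036 ]
 [0.3739 0.177  0.036 ]
 [0.3817 0.1761 0.036 ]
 [0.3608 0.0576 0.036 ]]
teal [ 34  93 120  65 218] ((91.91314697265625, 124.29937744140625), (7.14483642578125, 132.8231964111328), 63.62786102294922)
[[ 0.4536 -0.2383  0.036 ]
 [ 0.4162 -0.0802  0.036 ]
 [ 0.4231 -0.0791  0.036 ]
 [ 0.4612 -0.2381  0.036 ]]
teal [ 321  160   41   36 1247] ((341.0, 177.5), (35.0, 40.0), 90.0)
[[0.5227 0.0911 0.036 ]
 [0.5309 0.1372 0.036 ]
 [0.5732 0.1316 0.036 ]
 [0.5648 0.0839 0.036 ]]
teal [ 12 348 109  20 221] ((66.10214233398438, 357.1877746582031), (4.397314548492432, 109.32564544677734), 81.55247497558594)
[[ 0.7414 -0.4117  0.036 ]
 [ 0.7409 -0.2426  0.036 ]
 [ 0.7486 -0.2446  0.036 ]
 [ 0.7492 -0.4147  0.036 ]]
teal [563 350  21  32 315] ((573.3240356445312, 365.2781677246094), (31.2229061126709, 19.441463470458984), 87.61405944824219)
[[0.8573 0.3898 0.036 ]
 [0.8606 0.4174 0.036 ]
 [0.9217 0.4248 0.036 ]
 [0.9183 0.396  0.036 ]]
corner [[0.4481495  0.10387275 0.056     ]]
100 [150 133 119 109 115 138 164 179 183 185 184 186 187 186 187 187 186 187]
120 [158 147 136 123 119 139 163 177 182 184 185 186 187 187 185 186 187 185]
210 [169 167 154 137 135 161 178 185 186 186 187 186 187 187 188 188 188 190]
mat ((0.5092813968658447, -0.20058119297027588), (0.13859885931015015, 0.24906717240810394), 15.473135948181152) [[ 0.40926978 -0.0990494 ]
 [ 0.47571754 -0.3390893 ]
 [ 0.609293   -0.302113  ]
 [ 0.54284525 -0.06207308]]
```

Call:
jog_arm:
  deltas:
    - [0,-0.02,-0.03,0,0,0,0]
    - [0,-0.015,-0.04,0,0,0,0]
    - [0,0,-0.04,0,0,0,0]
    - [0,0,-0.03,0,0,0,0]
    - [0,0,0,0,0,0,0]
    - [0,0,0,0,0,0,0]

```text
t: 2.95
eef_pos: [0.5415, 0.0515, 0.1137]
tool_rot: [-0.0, 0.085, 0.996, 0.0]
contact_force: [-0.0, -0.2, 0.8]
gripper_width: -0.004
grasp_force: 0.0
```

Call:
jog_arm:
  deltas:
    - [0,-0.002,-0.02,0,0,0,0]
    - [0,0,-0.029,0,0,0,0]
    - [0,0,0,0,0,0,0]

```text
t: 3.25
eef_pos: [0.5408, 0.0491, 0.0639]
tool_rot: [-0.001, 0.085, 0.996, -0.0]
contact_force: [-0.1, 0.1, -0.2]
gripper_width: -0.003
grasp_force: 0.0
```

Call:
jog_arm:
  deltas:
    - [-0.006,0.001,0,0,0,0,0]
    - [-0.006,0.001,0,0,0,0,0]
    - [-0.005,0.001,0,0,0,0,0]
    - [-0.005,0.001,0,0,0,0,0]
    - [-0.005,0.001,0,0,0,0,0]
    - [-0.005,0.001,0,0,0,0,0]
    - [-0.005,0.001,0,0,0,0,0]
    - [-0.005,0.001,0,0,0,0,0]
    - [-0.004,0.001,0,0,0,0,0]

```text
t: 4.15
eef_pos: [0.497, 0.057, 0.0645]
tool_rot: [0.002, 0.086, 0.996, -0.0]
contact_force: [13.2, -4.6, -10.2]
gripper_width: -0.0
grasp_force: 6.6
```

Call:
jog_arm:
  deltas:
    - [-0.002,0,0,0,0,0,0]
    - [0,0,0,0,0,0,0]

```text
t: 4.35
eef_pos: [0.497, 0.0569, 0.0647]
tool_rot: [0.004, 0.086, 0.996, 0.0]
contact_force: [10.6, -1.3, -8.0]
gripper_width: 0.001
grasp_force: 5.9
```

Call:
jog_arm:
  deltas:
    - [0.008,-0.001,0,0,0,0,0]
    - [0,0,0.04,0,0,0,0]
    - [0.01,0.005,0.05,0,0,0,0.3]
    - [0.025,0.028,0.01,0,0,0,0.3]
    - [0,0,0,0,0,0,0.3]
    - [0,0,0,0,0,0,0.3]
    - [0,0,0,0,0,0,0.3]

```text
t: 5.05
eef_pos: [0.5346, 0.0885, 0.1619]
tool_rot: [-0.002, 0.086, 0.996, -0.001]
contact_force: [-0.8, -0.5, -0.3]
gripper_width: 0.302
grasp_force: 0.0
```

```bash
python3 - <<'E'
from h import *
o=bot.get_obs();print(o['t'],o['eef_pos'],o['gripper_width'],o['contact_force'])
for nm in('wrist','top'):
    c=cam(nm,nm[0]+'1.png');I=c['img'].astype(int); r,g,b=I[...,0],I[...,1],I[...,2]
    n,l,s,ce=cv2.connectedComponentsWithStats(((r>90)&(g<.45*r)&(b<.5*r)).astype(np.uint8))
    for i in range(1,n):
        if s[i][4]>8: print('red',s[i],ce[i],plane(c,ce[i],.072)[0].round(4))
    m=(g>1.5*r)&(g>70)&(b>1.3*r); n,l,s,ce=cv2.connectedComponentsWithStats(m.astype(np.uint8))
    for i in range(1,n):
        if s[i][4]>300: print('teal',s[i],ce[i])
E
```

```text
5.05 [0.53463212 0.08853607 0.16186652] 0.3021952091048849 [-0.81471857 -0.53362822 -0.28983968]
red [263 135  19  20 270] [271.6962963 144.8037037] [0.4767 0.0645 0.072 ]
red [282 322   4   8  28] [283.42857143 325.28571429] [0.6315 0.0405 0.072 ]
teal [   0   95  176  210 1040] [ 86.93076923 176.54519231]
teal [ 319  189   53   46 1878] [343.01810437 206.92438765]
red [269 148   4   4  16] [270.5 149.5] [0.6329 0.0344 0.072 ]
red [259 198   5   4  18] [261.22222222 199.5       ] [0.4787 0.0627 0.072 ]
teal [169  69  63  34 771] [209.50583658  90.15953307]
```

View pics/w1.png

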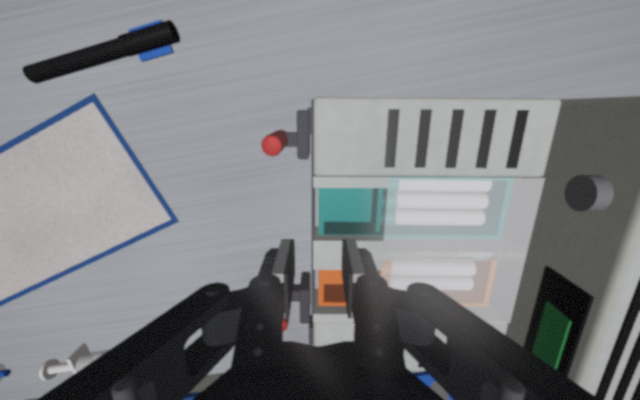

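The latch is open: the post moved about 36 mm and is now at (272,145). The pads straddle the face line around (290–345, 250), and the teal well is at (319–372, 189–235). I'll compare the predicted notch and wall with the image.

```bash
python3 - <<'E'
from h import *
c=cam('wrist');o=bot.get_obs();print(o['eef_pos'])
I=c['img']
a=np.radians(9.9);X=np.array([np.sin(a),np.cos(a),0]);Y=np.array([-np.cos(a),np.sin(a),0]);O=np.array([.5759,.0767,0])
W=lambda x,y,z:O+X*x+Y*y+np.array([0,0,z])
for n,p in dict(cornerN=(0,.130,.056),n0=(0,.061,.056),n1=(0,.014,.056),n2=(.06,.061,.056),n3=(.06,.014,.056),w0=(.005,.063,.036),w1=(.01,.063,.036),w2=(.01,.011,.036),postN=(-.03,.096,.072)).items(): print(n,proj(c,W(*p)).round(1))
print('face',plane(c,[[313,100],[313,176],[312,240]],.056)[:,:2].round(4))
im=cv2.resize(I[80:330,230:430,::-1],None,fx=3,fy=2.4,interpolation=cv2.INTER_CUBIC)
im=cv2.resize(I[90:290,240:440,::-1],None,fx=3,fy=3,interpolation=cv2.INTER_CUBIC);cv2.imwrite('pics/c2.png',im)
E
```

```text
[0.53525327 0.08836552 0.16222701]
cornerN [[312.5  94.4]]
n0 [[313.  185.3]]
n1 [[313.4 238.7]]
n2 [[387.6 185.3]]
n3 [[383.7 238.7]]
w0 [[319.2 177.3]]
w1 [[325.  177.3]]
w2 [[324.6 232.4]]
postN [[270.5 143.7]]
face [[0.4517 0.0987]
 [0.5083 0.0885]
 [0.5631 0.0777]]
```

View pics/c2.png

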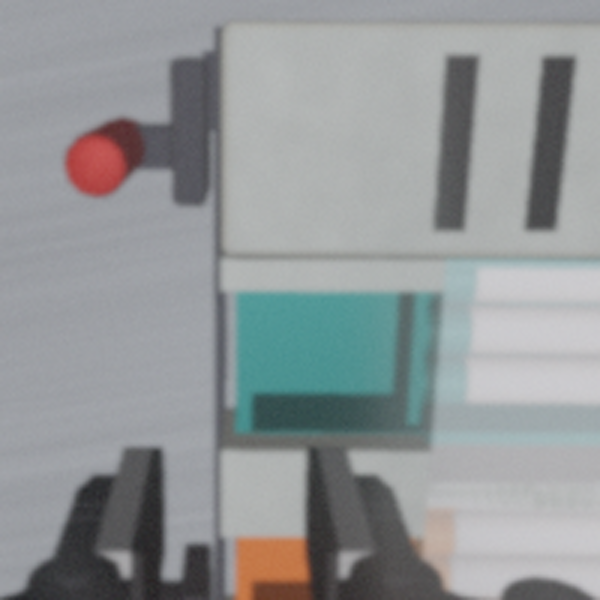

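Call:
jog_arm:
  deltas:
    - [0.005,0.002,-0.03,0,0,0,0.3]
    - [0,0,-0.03,0,0,0,0.3]
    - [0,0,-0.025,0,0,0,0.3]
    - [0,0,-0.02,0,0,0,0.3]
    - [0,0,0,0,0,0,0.3]

```text
t: 5.7
eef_pos: [0.5389, 0.0903, 0.0554]
tool_rot: [-0.003, 0.086, 0.996, -0.001]
contact_force: [-1.1, 0.5, 0.4]
gripper_width: 0.299
grasp_force: 0.0
```

Call:
jog_arm:
  deltas:
    - [0,0,-0.01,0,0,0,0.3]
    - [0,0,-0.01,0,0,0,0.3]
    - [0,0,0,0,0,0,0.3]

```text
t: 6.0
eef_pos: [0.5409, 0.0912, 0.0374]
tool_rot: [-0.001, 0.086, 0.996, -0.0]
contact_force: [0.3, 0.1, 0.7]
gripper_width: 0.301
grasp_force: 0.0
```

Call:
jog_arm:
  deltas:
    - [0,0,0,0,0,0,0]
    - [0,0,0,0,0,0,0]
    - [0,0,0,0,0,0,0]
    - [0,0,0,0,0,0,0]
  newtons: 40

```text
t: 6.4
eef_pos: [0.5418, 0.0912, 0.0386]
tool_rot: [0.0, 0.086, 0.996, 0.0]
contact_force: [0.2, -0.1, 2.2]
gripper_width: 0.05
grasp_force: 41.3
```

Call:
jog_arm:
  deltas:
    - [-0.0009,-0.005,0,0,0,0,0]
    - [-0.0017,-0.01,0,0,0,0,0]
    - [-0.0017,-0.01,0,0,0,0,0]
    - [-0.0017,-0.01,0,0,0,0,0]
    - [-0.0017,-0.01,0,0,0,0,0]

```text
t: 6.9
eef_pos: [0.5342, 0.0465, 0.0386]
tool_rot: [0.001, 0.085, 0.996, 0.001]
contact_force: [0.4, 4.8, 4.9]
gripper_width: 0.049
grasp_force: 41.5
```

Call:
jog_arm:
  deltas:
    - [-0.0026,-0.015,0,0,0,0,0]
    - [-0.0026,-0.015,0,0,0,0,0]
    - [-0.0026,-0.015,0,0,0,0,0]
    - [-0.0026,-0.015,0,0,0,0,0]
    - [-0.0026,-0.015,0,0,0,0,0]
    - [-0.0026,-0.015,0,0,0,0,0]
    - [-0.0026,-0.015,0,0,0,0,0]
    - [-0.0026,-0.015,0,0,0,0,0]
    - [-0.0026,-0.015,0,0,0,0,0]
    - [-0.0026,-0.015,0,0,0,0,0]

```text
t: 7.9
eef_pos: [0.5079, -0.1034, 0.0386]
tool_rot: [0.0, 0.085, 0.996, 0.001]
contact_force: [0.5, 6.7, 6.4]
gripper_width: 0.048
grasp_force: 41.8
```

Call:
jog_arm:
  deltas:
    - [-0.001,-0.01,0,0,0,0,0]
    - [0,0,0,0,0,0,0]
    - [0,0,0,0,0,0,0]

```text
t: 8.2
eef_pos: [0.5062, -0.1159, 0.0386]
tool_rot: [0.0, 0.087, 0.996, -0.001]
contact_force: [-0.0, -2.0, 7.3]
gripper_width: 0.046
grasp_force: 41.9
```

Call:
jog_arm:
  deltas:
    - [0.0018,-0.011,0,0,0,0.03,0]
    - [0.0018,-0.011,0,0,0,0.03,0]
    - [0.0018,-0.011,0,0,0,0.03,0]
    - [0.0018,-0.011,0,0,0,0.03,0]
    - [0.0018,-0.011,0,0,0,0.03,0]
    - [0.0018,-0.011,0,0,0,0.03,0]
    - [0.0018,-0.011,0,0,0,0.03,0]
    - [0.0018,-0.011,0,0,0,0.03,0]
    - [0.0018,-0.011,0,0,0,0.03,0]
    - [0.0018,-0.011,0,0,0,0.03,0]

```text
t: 9.2
eef_pos: [0.5244, -0.221, 0.0386]
tool_rot: [-0.001, -0.066, 0.998, 0.002]
contact_force: [-1.4, 11.5, 13.2]
gripper_width: 0.048
grasp_force: 42.8
```

Call:
jog_arm:
  deltas:
    - [0.0018,-0.011,0,0,0,0.03,0]
    - [0.0018,-0.011,0,0,0,0.03,0]
    - [0.0018,-0.011,0,0,0,0.03,0]
    - [0.0018,-0.011,0,0,0,0.03,0]
    - [0.0018,-0.01,0,0,0,0.025,0]
    - [0,0,0,0,0,0,0]
    - [0,0,0,0,0,0,0]

```text
t: 9.9
eef_pos: [0.5332, -0.2775, 0.0386]
tool_rot: [-0.0, -0.136, 0.991, 0.001]
contact_force: [-0.6, 3.2, 8.9]
gripper_width: 0.047
grasp_force: 42.2
```

```bash
python3 - <<'E'
from h import *
c=cam('top','t2.png')
cv2.imwrite('pics/c3.png',cv2.resize(c['img'][95:270,220:480,::-1],None,fx=3,fy=3,interpolation=cv2.INTER_CUBIC))
E
```

```text
(no output)
```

View pics/c3.png

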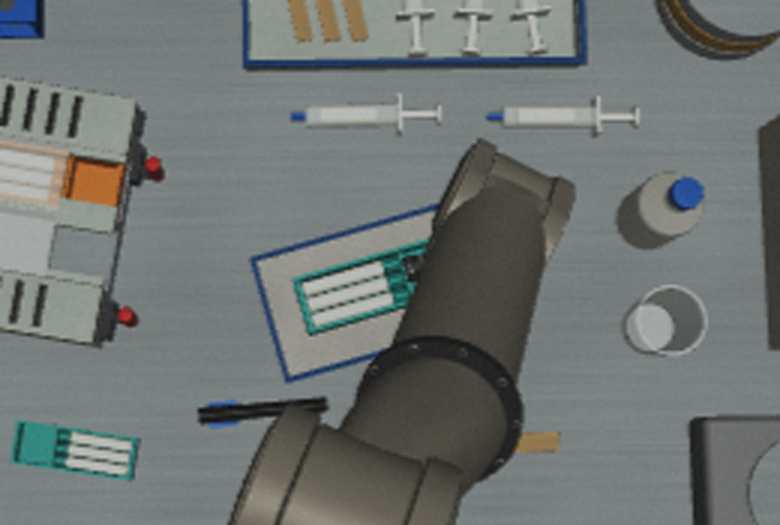

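The carrier lies on the mat, well inside the edges: its rear end spans crop (295,283)–(312,335). Next I release it and lift.

Call:
jog_arm:
  deltas:
    - [0,0,0,0,0,0,0.3]
    - [0,0,0,0,0,0,0.3]
    - [0,0,0,0,0,0,0.3]
    - [0,0,0.01,0,0,0,0.3]
    - [0,0,0.03,0,0,0,0.3]
    - [0,0,0.04,0,0,0,0.3]
    - [0,0,0.04,0,0,0,0.3]
    - [0,0,0,0,0,0,0]

```text
t: 10.75
eef_pos: [0.5368, -0.2797, 0.1645]
tool_rot: [0.005, -0.136, 0.991, -0.003]
contact_force: [1.3, 0.1, 0.9]
gripper_width: 0.146
grasp_force: 0.0
```

```bash
python3 - <<'E'
from h import *
o=bot.get_obs();print(o['eef_pos'],o['tool_rot'],o['contact_force'])
c=cam('wrist','w2.png')
E
```

```text
[ 0.53676966 -0.27973349  0.16450939] [ 0.00451195 -0.13578511  0.99072441 -0.00268188] [1.30903921 0.12482511 0.86123835]
```

View pics/w2.png

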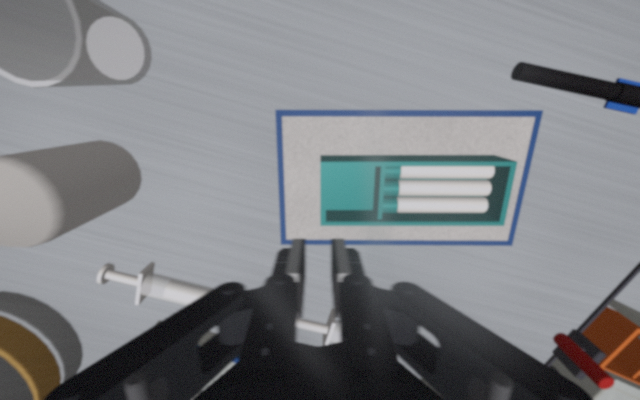

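The carrier lies flat inside the blue edge at (320–515, 155–225), with margin all round. Next I shut the latch.

Call:
jog_arm:
  deltas:
    - [-0.009,0.034,0,0,0,-0.044,0]
    - [-0.009,0.034,0,0,0,-0.044,0]
    - [-0.009,0.034,0,0,0,-0.044,0]
    - [-0.009,0.034,0,0,0,-0.044,0]
    - [-0.009,0.034,0,0,0,-0.044,0]
    - [-0.009,0.034,0,0,0,-0.044,0]
    - [-0.009,0.034,0,0,0,-0.044,0]
    - [-0.009,0.034,0,0,0,-0.044,0]
    - [-0.009,0.034,0,0,0,-0.044,0]
    - [-0.009,0.034,0,0,0,-0.044,0]

```text
t: 11.8
eef_pos: [0.4424, 0.0632, 0.1574]
tool_rot: [-0.001, 0.084, 0.996, -0.0]
contact_force: [1.0, 0.3, 0.4]
gripper_width: -0.002
grasp_force: 0.0
```

Call:
jog_arm:
  deltas:
    - [0,0.003,-0.01,0,0,0,0]
    - [0,0,-0.01,0,0,0,0]
    - [0,0,0,0,0,0,0]

```text
t: 12.1
eef_pos: [0.4425, 0.0639, 0.1364]
tool_rot: [-0.002, 0.084, 0.996, -0.001]
contact_force: [-0.4, 0.3, 0.9]
gripper_width: -0.0
grasp_force: 0.0
```

Call:
jog_arm:
  deltas:
    - [0,0,-0.03,0,0,0,0]
    - [0,0,-0.03,0,0,0,0]
    - [0,0,-0.01,0,0,0,0]
    - [0,0,0,0,0,0,0]

```text
t: 12.5
eef_pos: [0.4428, 0.0638, 0.067]
tool_rot: [-0.002, 0.084, 0.996, -0.001]
contact_force: [-0.2, -0.1, 0.6]
gripper_width: 0.002
grasp_force: 0.0
```

Call:
jog_arm:
  deltas:
    - [0.005,-0.0009,0,0,0,0,0]
    - [0.005,-0.0009,0,0,0,0,0]
    - [0.005,-0.0009,0,0,0,0,0]
    - [0.005,-0.0009,0,0,0,0,0]
    - [0.005,-0.0009,0,0,0,0,0]
    - [0.005,-0.0009,0,0,0,0,0]
    - [0.005,-0.0009,0,0,0,0,0]
    - [0.005,-0.0009,0,0,0,0,0]
    - [0.005,-0.0009,0,0,0,0,0]
    - [0.003,-0.0005,0,0,0,0,0]

```text
t: 13.5
eef_pos: [0.4922, 0.0566, 0.0681]
tool_rot: [0.0, 0.083, 0.997, 0.0]
contact_force: [-1.7, 1.3, 1.0]
gripper_width: 0.001
grasp_force: 1.0
```

Call:
jog_arm:
  deltas:
    - [0.002,-0.0003,0,0,0,0,0]
    - [0,0,0,0,0,0,0]

```text
t: 13.7
eef_pos: [0.4942, 0.0562, 0.0681]
tool_rot: [0.0, 0.083, 0.997, 0.0]
contact_force: [0.2, -0.8, -0.9]
gripper_width: 0.001
grasp_force: 0.0
```

Call:
jog_arm:
  deltas:
    - [0.002,-0.0003,0,0,0,0,0]
    - [0,0,0,0,0,0,0]

```text
t: 13.9
eef_pos: [0.4953, 0.056, 0.068]
tool_rot: [-0.0, 0.083, 0.997, -0.0]
contact_force: [-3.2, 0.2, 1.4]
gripper_width: -0.003
grasp_force: 1.3
```

Call:
jog_arm:
  deltas:
    - [0.002,-0.0003,0,0,0,0,0]
    - [0,0,0,0,0,0,0]

```text
t: 14.1
eef_pos: [0.4954, 0.056, 0.0678]
tool_rot: [-0.002, 0.083, 0.997, -0.0]
contact_force: [-8.2, 1.9, 6.8]
gripper_width: -0.0
grasp_force: 4.0
```

Call:
jog_arm:
  deltas:
    - [0.002,-0.0003,0,0,0,0,0]
    - [0,0,0,0,0,0,0]

```text
t: 14.3
eef_pos: [0.4956, 0.056, 0.0675]
tool_rot: [-0.004, 0.083, 0.997, -0.0]
contact_force: [-12.5, 2.5, 9.8]
gripper_width: -0.0
grasp_force: 6.5
```

The latch is against its stop. I back off, lift clear and check.

Call:
jog_arm:
  deltas:
    - [-0.015,0.002,0,0,0,0,0]
    - [0,0,0.04,0,0,0,0]
    - [0,0,0.05,0,0,0,0]
    - [0,0,0.03,0,0,0,0]
    - [0,0,0,0,0,0,0]
    - [0,0,0,0,0,0,0]

```text
t: 14.9
eef_pos: [0.4854, 0.0574, 0.1887]
tool_rot: [0.001, 0.083, 0.997, 0.0]
contact_force: [-0.4, -1.2, -1.9]
gripper_width: -0.0
grasp_force: 0.0
```

```bash
python3 - <<'E'
from h import *
c=cam('top','t3.png');I=c['img'].astype(int); r,g,b=I[...,0],I[...,1],I[...,2]
n,l,s,ce=cv2.connectedComponentsWithStats(((r>90)&(g<.45*r)&(b<.5*r)).astype(np.uint8))
for i in range(1,n):
    if s[i][4]>5: print('red',s[i],ce[i],plane(c,ce[i],.072)[0].round(4))
c=cam('wrist');I=c['img'].astype(int); r,g,b=I[...,0],I[...,1],I[...,2]
n,l,s,ce=cv2.connectedComponentsWithStats(((r>90)&(g<.45*r)&(b<.5*r)).astype(np.uint8))
for i in range(1,n):
    if s[i][4]>20: print('red',s[i],ce[i],plane(c,ce[i],.072)[0].round(4))
cv2.imwrite('pics/c4.png',cv2.resize(cv2.imread('pics/t3.png')[95:270,140:400],None,fx=3,fy=3,interpolation=cv2.INTER_CUBIC))
E
```

```text
red [269 148   4   4  16] [270.5 149.5] [0.6329 0.0344 0.072 ]
red [317 225  14  13 130] [323.38461538 231.50769231] [0.5111 0.0574 0.072 ]
red [316 335   9  12  95] [319.96842105 340.64210526] [0.6281 0.0348 0.072 ]
```

View pics/c4.png

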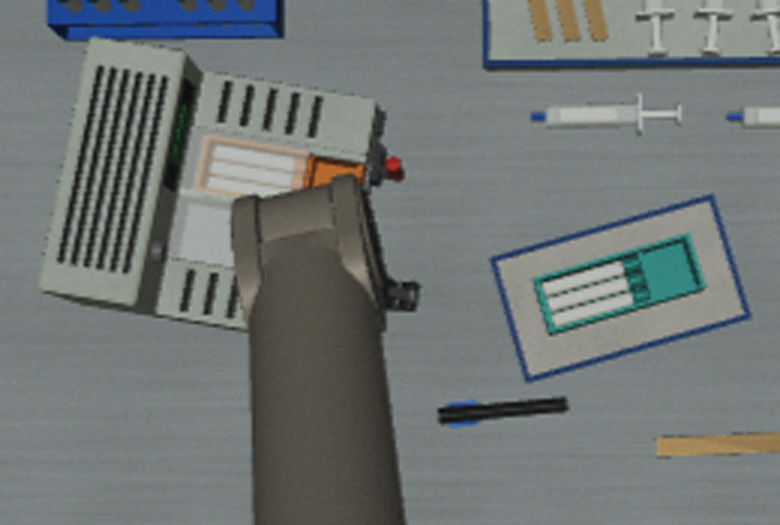

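The near post is back at its shut position: (0.5111, 0.0574) against (0.5116, 0.0575) at the start. The carrier is centred on the mat at crop (620,285), and the orange carrier, its latch and the bystanders in view have not moved.

```bash
python3 -c "
from station import bot
print(bot.hand_in())"
```

```text
the job is handed in; nothing more can be done
None
```

The teal carrier lies flat near the middle of the mat, the near latch is shut again, the orange carrier, its latch and the bystanders I could see are unmoved, and the job is handed in at about 15 s of robot time (no verdict was returned).

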